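# Set and pin the row guide at the missed cell

## Robot

A 6-joint arm with a two-finger parallel gripper is mounted at the origin on the work surface. World frame = base frame: x ahead of the robot, y to its left, z up, the work surface at z = 0. Lengths are in mm, angles in degrees, forces in N, time in s.
With the tool pointing down it reaches from about 350 to 850 mm from the base axis. Payload 8.1 kg.
Tool frame: the origin (TCP) lies midway between the tips of the shut fingers; the grasp point (between the pads) lies 19 mm behind it; z points along the fingers, y is the line along which they close (so a half turn about z gives the same grasp; the last joint's range is limited). The gripper opens to 85 mm and grips with 20 to 120 N. Pads are 22 mm wide; open, the fingers measure 114 mm over their backs; the gripper's body (76 mm by 85 mm) begins 54 mm behind the grasp point. The pads swing forward as they close: fully open they stand 13 mm farther back than shut.
Start: joints at [-68.835, 7.471, 85.268, -0, 87.261, -4.893], TCP at [263.589, -539.004, 205.092] pointing down, gripper open.
Joint ranges: [-169.43, 169.43], [-51.17, 129.36], [1.28, 143.12], [-76.62, 256.62], [0, 156.53], [-152.29, 152.29]. Speed limits (degrees/s): [136.94, 136.94, 159.86, 180, 180, 180].

## Interface

Orientations are given as [roll, pitch, yaw] about the fixed x, y, z axes, in that order (R = Rz(yaw) Ry(pitch) Rx(roll)).
In Python, from bench import sensors, optics, r gives the robot as it stands.
- The arm moves only by the tool apply_moves, never from a script. Its argument "targets" is a list of rows, each a list of 7 numbers: the shift along the tool's x, y, z in mm, then the turn, a rotation vector about the tool's x, y, z in rad, then the closure, from 0 (fully open) to 1 (shut). In form: [[x, y, z, wx, wy, wz, claw], ...]. A call has 1 to 20 rows; each row shifts and turns the commanded pose from where the row before left it, along the tool's axes as they then stand; what a row does not reach is not made up. A row lasts 1/8 s, in which the tool goes at most 62.5 mm and 10.7 degrees, less where a joint would pass 70% of its speed; a pose out of reach is approached as far as the arm can. A call is refused whole if a number of a shift passes 62.5 or a number of a turn 0.188, either way. A call with a gripper value outside its range is refused whole. The fingers move at their own pace and stop on an object; "force" is the grip in N (left out, the last holds). Time passes only in rows, so rows that do not move let the fingers close. It gives the time, the measured TCP pose, the force, the opening and the grip force at its end, in the units of the state.
- sensors.sense(): the state, without advancing time (a new reading comes with each control period).
- optics.snapshot(name): name is "scene" or "top" or "wrist"; returns the picture (384x512x3 uint8, red, green, blue); there is no depth.
- optics.get_calibration(name): a dict with "camera_matrix" (3x3 intrinsics, pixels), "pose" (4x4, takes a point from camera to world coordinates). Camera axes: x right, y down, z forward; pixel columns grow to the right and rows downward; lengths in mm; the calibration is good to about 2 mm. A picture is of the moment at which its call begins: read the wrist's pose just before it. get_calibration takes no time and is no camera call; for the wrist camera it gives the pose at the moment of the call.
- r.hand_in(): hands the job in; it is judged then, once.
The state is a dict: "time": time; "joint_pos": joint angles; "qd": joint speeds; "joint_efforts": joint torques, N m; "tool_pos": TCP position; "tcp_rot": TCP orientation; "ft_force": force on the tool from outside, world axes, zero at the start; "wrist_torque": the same for the moment, N m; "finger_gap": finger opening in mm; "grip_force": force on a finger pad.
Only numpy, scipy, OpenCV 4.12 (cv2) and the standard library are available. Lean on these libraries where they do the work, as an engineer would, in place of code of your own. Each camera call takes 0.05 s, during which the arm holds its last target. There are 200 camera calls.

## Task

One cell of the four-cell strip tray has been missed and holds no peat pellet. Lift the square pot off the rail and stand it upright on the bench, slide the row guide along its rail by its black grip until its drop ring is over that empty cell, then lock it there with the longest of the three steel pins, pushed down through the guide into the rail until its collar sits on the guide. Leave everything else where it stands.

Things in the scene. Friction and masses are not known exactly. Their poses are not given: they have to be found in the camera images.
- gauge: fixed row gauge, local x away from the robot give or take its yaw. Rail 50 (x) by 440 (y) by 30 mm high, end stops to 42 mm; origin under its centre. Four vertical 13 mm through-holes at x = 0, y = 20, 70, 120, 170 mm. Beyond it, at x = 37 to 97, y = -8 to 198 mm, the black strip tray, 32 mm high: its four cells are centred at x = 65 mm and the same y as the holes
- guide (a joint): guide's place on the rail, m, 0 to 0.37, growing to gauge +y: its hole, grip and ring are at gauge y = joint - 0.190. 2 N of friction, stays where left. Hub 50 (x) by 44 mm (y), 30 to 52 mm above the bench, vertical 13 mm through-hole in its centre; near arm 18 mm wide (top 46 mm up) with the grip; far arm with the drop ring, 48 mm across, top 48 mm up, centred at gauge x = 65 mm over the cells
- guide_grip (a point): top centre, 87 mm above the bench, of the slider grip: an upright black block on the guide's near arm, 55 mm from the guide's hole towards gauge -x; 26 mm long (gauge x) by 18 mm thick (gauge y), free from 46 to 87 mm above the bench
- guide_hole (a point): centre of the mouth of the guide's pin hole, on the hub's top face, 52 mm above the bench; x, y as the gauge
- gap: centre of the floor, 3 mm above the bench, of the one empty cell of the strip tray (black, a small grey drain hole, no pellet); axes parallel to the gauge's. It may be any of the four; each other cell holds a beige peat pellet 39 mm across, 22 mm tall
- pot: loose square black seedling pot, straight sides 44 by 44 mm (rim 49 mm, no obstacle), 50 mm tall, open on top, 3 mm walls, about 60 g, standing on top of the rail between the guide and the first hole; origin at the centre of its underside
- long_pin: the pin to use, upright in any hole of the stand: turned steel, shank 10 mm across and 46 mm long (nose tapers over 8 mm to a 5 mm tip), collar 22 mm across and 4 mm thick, then a plain round head 16 mm across, 28 mm tall; 78 mm overall, about 70 g. Origin at the tip, local z up to the head. In the stand its collar is 28 mm above the stand's top
- long_pin_collar (a point): underside of the long pin's collar, on its axis, 46 mm above the tip; the middle of the head is 18 mm higher
- stand: fixed light wooden pin stand 45 mm (local x) by 140 mm (local y) by 30 mm high, origin at the centre of its underside; three blind holes 11 mm across, 18 mm deep, at local y = -45, 0, 45 mm. It stands to the robot's left or right, its row roughly along world x
- short_pin_a: bystander in the stand: a steel pin like the long one, but shank only 22 mm, 54 mm overall; origin at the tip. Too short to reach the rail
- short_pin_b: bystander, the same as short_pin_a
- caddy: bystander: grey open box of plant labels, 90 (local x) by 130 (local y) by 60 mm, labels rising to 97 mm; origin under its centre. It stands on the other side from the stand
- bottle: bystander: white plastic bottle, 60 mm across, 170 mm tall, origin under its centre; beyond the stand
- jar: bystander: glass jar with a steel lid, 56 mm across, 70 mm tall, origin under its centre; on the robot's side of the rail
- trowel: bystander: flat wooden-handled trowel 160 mm long lying along its local x, origin near its middle, up to 65 mm wide, about 20 mm high
- spare_pellet: bystander: peat pellet 39 mm across, 22 mm tall, lying loose on the bench on the robot's side of the rail, origin under its centre
- cup: bystander: terracotta cup of wooden labels, 64 mm across, 80 mm tall (labels to 118 mm), origin under its centre; beyond the strip tray
Not all that is in view belongs to the job. Of the things shaped like the pot, the black one is meant.

How it is judged (in metres and radians):
On the way, in this order (a step that is already met when the one before it is completed fails the run):
1. the pot stands upright on the bench, released (height (world z) of pot below 0.006 m and angle between pot's own z axis and vertical below 0.15 rad and linear speed of pot below 0.02 m/s and contact force between the fingers and pot below 0.1 N), for 0.2 s.
2. the guide has been slid so that its hole is within 6 mm of the hole beside the empty cell (y of guide_hole in the frame of gap between -0.006 and 0.006 m), for 0.2 s.
At the end, for the whole second after the job is handed in: Guide hole within 4 mm, along the rail, of the empty cell; longest pin at rest and upright (7 degrees) in guide and rail hole, within 5 mm of the axis, collar within 4 mm of the guide's top; pot upright on the bench, at rest and released (all of step 1 and y of guide_hole in the frame of gap between -0.004 and 0.004 m and horizontal distance between each of long_pin, long_pin_collar and guide_hole below 0.005 m and z of long_pin_collar in the frame of guide_hole between -0.004 and 0.004 m and angle between long_pin's own z axis and vertical below 0.12 rad and linear speed of long_pin below 0.02 m/s); the robot touches nothing.
It fails at once if a bystander is moved more than 30 mm from its place (distance of any of short_pin_a, short_pin_b, caddy, bottle, jar, trowel, spare_pellet, cup from where it was at the start of the episode above 0.03 m).
It fails at once if the pot is tipped over (angle between pot's own z axis and vertical above 0.8 rad).
It also fails if it takes over 72 s, if anything falls off the work surface, if the arm or the gripper's body presses on something with over 40 N, if the wrist force passes 120 N, or if a joint passes its speed limit or range.

## Working session

There is one attempt and no reset: what is moved stays moved. The work goes in short steps, Python scripts to look and compute and a tool call to move; the robot and the scene stay as the last step left them, time stands still between calls to the robot, and variables do not carry over. Pictures are saved under pics/ and viewed, at most 10 in all, crops included, and the job is handed in when it is done.

Besides the shell and the picture viewer there is one more tool, called as name(argument=value, ...) on one line, values as JSON. apply_moves: Moves the arm, as the interface text tells. Its arguments: {"type":"object","properties":{"targets":{"type":"array"},"force":{"type":"number"}},"required":["targets"]}

```bash
mkdir -p pics; ls; python3 - <<'E'
from bench import sensors, optics, r
import cv2
s=sensors.sense(); print(s)
for n in ("scene","top"):
    c=optics.get_calibration(n); print(n,c)
    im=optics.snapshot(n); cv2.imwrite(f"pics/{n}0.png",im[:,:,::-1]); 
    cv2.imwrite(f"pics/{n}0b.png",cv2.resize(im[:,:,::-1],(800,600),interpolation=cv2.INTER_CUBIC))
E
```

```text
pics
{'time': 0.0, 'joint_pos': array([-6.88332216e+01,  7.51234304e+00,  8.53295846e+01,  1.88975267e-03,
        8.72618584e+01, -4.89484455e+00]), 'qd': array([ 0.004399  , -0.06108875, -0.12714749, -0.05333174, -0.09321749,
       -0.00836653]), 'joint_efforts': array([-2.62810236e-04, -5.69401145e+01, -5.00550807e+01, -5.27368884e-04,
        1.45795784e-02,  1.58393379e-05]), 'tool_pos': array([ 263.40173401, -538.4288826 ,  204.07037665]), 'tcp_rot': array([-1.79896753e+02, -1.07363234e-02,  2.60615213e+01]), 'ft_force': array([ 0.60947767,  0.95018058, -0.10473574]), 'wrist_torque': array([-0.06209269, -0.02632443, -0.0085686 ]), 'grip_force': 0.0, 'finger_gap': 85.88629180106354}
scene {'camera_matrix': array([[383.49601436,   0.        , 251.80103268],
       [  0.        , 383.49601436, 195.95071787],
       [  0.        ,   0.        ,   1.        ]]), 'pose': array([[-5.43674698e-01,  4.83016222e-01, -6.86376829e-01,
         1.18858950e+03],
       [ 8.38946647e-01,  2.89160999e-01, -4.61036268e-01,
         4.10029491e+02],
       [-2.42145863e-02, -8.26487293e-01, -5.62434359e-01,
         6.09517118e+02],
       [ 0.00000000e+00,  0.00000000e+00,  0.00000000e+00,
         1.00000000e+00]])}
top {'camera_matrix': array([[416.21835503,   0.        , 261.71197735],
       [  0.        , 416.21835503, 199.20725407],
       [  0.        ,   0.        ,   1.        ]]), 'pose': array([[ 6.70001151e-02, -9.72121025e-01,  2.24703577e-01,
         3.00681451e+02],
       [-9.97736241e-01, -6.65818744e-02,  9.44712625e-03,
        -1.71010503e+01],
       [ 5.77743526e-03, -2.24827860e-01, -9.74381370e-01,
         1.16169467e+03],
       [ 0.00000000e+00,  0.00000000e+00,  0.00000000e+00,
         1.00000000e+00]])}
```

View pics/top0b.png

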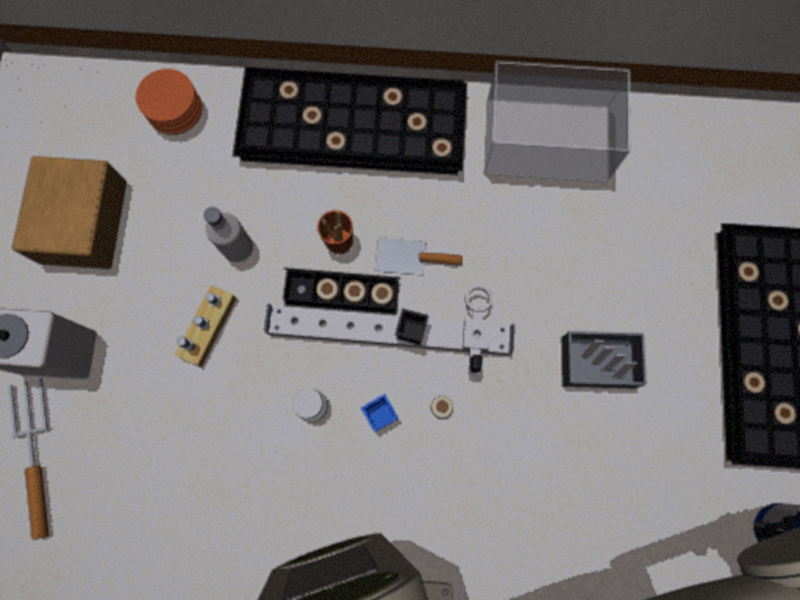

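View pics/scene0b.png

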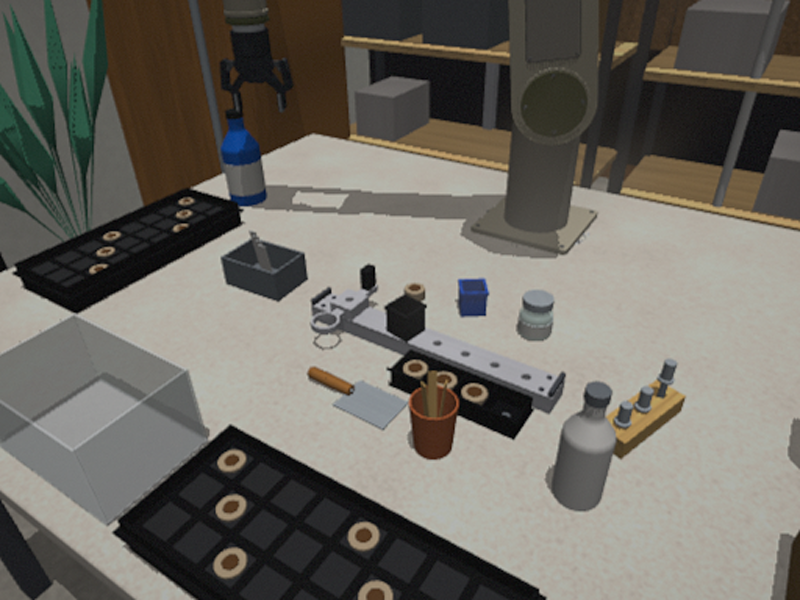

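Top view: the empty cell is the leftmost one (gauge y=170), with its drain hole at about (302,289). The rail holes are at about (294,321), (322,323), (350,325) and (378,327), the pot at (412,327), the guide hole at (476,333) and the grip at (476,362). The scene view shows the tall pin at (667,372), which is the pin nearest the robot, at top-view (184,343).

```bash
cat > h.py <<'E'
import numpy as np, cv2
from bench import sensors, optics, r
def ray(c,uv,z):
    uv=np.atleast_2d(np.array(uv,float)); K=c["camera_matrix"];P=c["pose"]
    d=(P[:3,:3]@np.linalg.inv(K)@np.c_[uv,np.ones(len(uv))].T).T
    o=P[:3,3]; return o+d*((z-o[2])/d[:,2])[:,None]
def proj(c,X):
    X=np.atleast_2d(np.array(X,float));P=c["pose"]; p=(c["camera_matrix"]@P[:3,:3].T@(X-P[:3,3]).T).T
    return p[:,:2]/p[:,2:]
def tri(cs,uvs):
    A=np.zeros((3,3));b=np.zeros(3)
    for c,uv in zip(cs,uvs):
        o=c["pose"][:3,3];d=ray(c,uv,0)[0]-o;d/=np.linalg.norm(d);M=np.eye(3)-np.outer(d,d);A+=M;b+=M@o
    return np.linalg.solve(A,b)
def blob(g,uv,w=6,dark=True):
    u,v=int(round(uv[0])),int(round(uv[1])); q=g[v-w:v+w+1,u-w:u+w+1].astype(float)
    m=np.median(q); W=np.clip((m-q if dark else q-m)-0.35*np.abs((m-q)).max(),0,None)
    yy,xx=np.mgrid[v-w:v+w+1,u-w:u+w+1]; return np.array([(W*xx).sum(),(W*yy).sum()])/W.sum()
E
python3 - <<'E'
from h import *
c=optics.get_calibration("top")
g=np.mean([cv2.cvtColor(optics.snapshot("top"),cv2.COLOR_RGB2GRAY) for _ in range(4)],0)
hp=np.array([blob(g,np.array(p)/1.5625,4) for p in [(378,327),(350,325),(322,323),(294,321)]])
H=ray(c,hp,30); print("holes",hp.round(1).tolist(),H.round(1).tolist())
ys=np.array([20,70,120,170]); A=np.polyfit(ys,H[:,:2],1); print("dir",A, np.linalg.norm(A[0]), "yaw",np.degrees(np.arctan2(-A[0][0],A[0][1])))
gh=blob(g,np.array((476,333))/1.5625,4); print("guidehole",gh,ray(c,gh,52).round(1))
dr=blob(g,np.array((302,289))/1.5625,4,False); print("drain",ray(c,dr,3).round(1))
# grip / pot dark
for n,(u,v),z in (("grip",(476,360),87),("pot",(412,327),80)):
    u,v=int(u/1.5625),int(v/1.5625);w=14 if n=="pot" else 12
    q=g[v-w:v+w+1,u-w:u+w+1]; m=(q<70).astype(np.uint8)
    k,l,st,ce=cv2.connectedComponentsWithStats(m); i=1+np.argmax(st[1:,4]); 
    cn=cv2.findContours((l==i).astype(np.uint8),0,2)[0][0]; rr=cv2.minAreaRect(cn); print(n,st[i],rr,ray(c,np.array(rr[0])+[u-w,v-w],z).round(1))
im=g.astype(np.uint8)
a=cv2.resize(im[170:250,95:195],(800,640)) ; 
cv2.imwrite("pics/c1.png",cv2.resize(np.hstack([im[170:250,95:175],im[190:270,235:315]]),(800,400),interpolation=cv2.INTER_CUBIC))
E
```

```text
holes [[241.6, 209.0], [223.7, 207.5], [205.8, 206.2], [187.9, 204.6]] [[530.1, 47.6, 30.0], [530.7, 97.5, 30.0], [531.3, 147.4, 30.0], [532.4, 197.4, 30.0]]
dir [[1.49387892e-02 9.98903514e-01]
 [5.29703597e+02 2.76040868e+01]] 0.9990152143213001 yaw -0.8568052429045111
guidehole [304.96436273 212.25967541] [[ 528.3 -126.1   52. ]]
drain [[596.7 195.8   3. ]]
grip [ 9  9  8 12 81] ((12.5, 14.5), (11.0, 7.0), 90.0) [[ 467.4 -123.8   87. ]]
pot [  0   3  29  25 367] ((15.5, 15.500000953674316), (28.00143051147461, 23.193103790283203), 8.130102157592773) [[520. -16.  80.]]
```

View pics/c1.png

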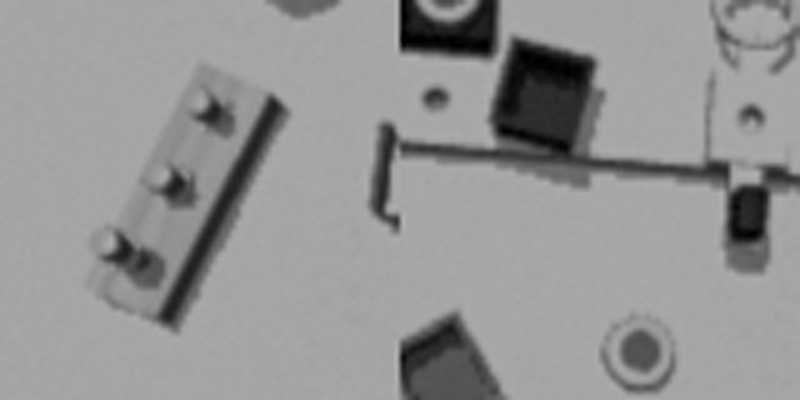

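The crop shows the pot's rim corners clearly, with the pot turned about 14°. The guide hole and grip agree with the gauge geometry. Next I compute the pot pose, an approximate pin position and the obstacle positions.

```bash
python3 - <<'E'
from h import *
c=optics.get_calibration("top");cs=optics.get_calibration("scene")
co=np.array([(512,38),(597,60),(572,152),(492,128)])*[.2,.2]+[155,190]
C=ray(c,co,80);print("pot corners",C.round(1).tolist(),C.mean(0).round(1))
for i in range(4):
    d=C[(i+1)%4]-C[i];print(np.linalg.norm(d).round(1),np.degrees(np.arctan2(d[1],d[0])).round(1))
for n,p,z in [("jar",(312,403),70),("blue",(380,411),25),("pellet",(441,407),22),("caddy",(603,360),30),("cup",(335,225),80),("bottle",(213,214),170)]:
    print(n,ray(c,np.array(p)/1.5625,z).round(0))
print("caddy left", ray(c,np.array([(563,360)])/1.5625,60).round(0))
for n,p,z in [("long",(103,242),90),("s1",(165,175),66),("s2",(205,103),66)]:
    print(n,ray(c,np.array(p)/5+[95,170],z).round(1))
print("tri long",tri([c,cs],[np.array((103,242))/5+[95,170],np.array((669,364))/1.5625]))
s=sensors.sense();print(s["tool_pos"],s["tcp_rot"],s["joint_pos"])
w=optics.get_calibration("wrist");print(w["pose"].round(3),w["camera_matrix"][0])
E
```

```text
pot corners [[553.7, 5.2, 80.0], [544.8, -40.8, 80.0], [494.3, -30.7, 80.0], [504.3, 12.3, 80.0]] [524.3 -13.5  80. ]
46.9 -101.0
51.5 168.6
44.1 77.0
50.0 -8.2
jar [[385. 144.  70.]]
blue [[382.  32.  25.]]
pellet [[397. -73.  22.]]
caddy [[ 497. -353.   30.]]
cup [[697. 134.  80.]]
bottle [[669. 320. 170.]]
caddy left [[ 487. -275.   60.]]
long [[470.5 370.2  90. ]]
s1 [[512.9 351.   66. ]]
s2 [[554. 335.  66.]]
tri long [471.64145929 372.25549804  83.27772377]
[ 263.50012748 -538.82182835  204.72160316] [-1.79962999e+02 -1.25115204e-03  2.60562154e+01] [-6.88355442e+01  7.48763404e+00  8.52885248e+01 -1.91081998e-03
  8.72608144e+01 -4.89166805e+00]
[[ 4.40000e-01 -8.61000e-01 -2.56000e-01  3.29381e+02]
 [-8.98000e-01 -4.21000e-01 -1.26000e-01 -5.06498e+02]
 [ 0.00000e+00  2.86000e-01 -9.58000e-01  3.73910e+02]
 [ 0.00000e+00  0.00000e+00  0.00000e+00  1.00000e+00]] [281.28890675   0.         261.28308607]
```

apply_moves(targets=[[0, 0, 0, 0, 0, 0.16, 0], [0, 0, 0, 0, 0, 0.16, 0], [0, 0, 0, 0, 0, 0.16, 0], [0, 0, 0, 0, 0, 0.16, 0], [11.5, -40, 3, 0, 0, 0, 0], [11.5, -40, 3, 0, 0, 0, 0], [11.5, -40, 3, 0, 0, 0, 0], [11.5, -40, 3, 0, 0, 0, 0], [11.5, -40, 3, 0, 0, 0, 0], [11.5, -40, 3, 0, 0, 0, 0], [11.5, -40, 3, 0, 0, 0, 0], [11.5, -40, 3, 0, 0, 0, 0], [11.5, -40, 3, 0, 0, 0, 0], [11.5, -40, 3, 0, 0, 0, 0], [11.5, -40, 3, 0, 0, 0, 0], [11.5, -40, 3, 0, 0, 0, 0], [11.5, -40, 3, 0, 0, 0, 0], [0, 0, 0, 0, 0, 0, 0]], force=25)

```text
time: 2.55
tool_pos: [506.8, -53.1, 165.8]
tcp_rot: [-180.0, 0.0, -10.4]
ft_force: [0.1, -0.3, -0.5]
finger_gap: 85.5
grip_force: 0.0
```

```bash
python3 - <<'E'
from h import *
c=optics.get_calibration("wrist");im=optics.snapshot("wrist")
np.save("w.npy",im);import pickle;pickle.dump(c,open("w.pkl","wb"))
cv2.imwrite("pics/w1.png",cv2.resize(im[:,:,::-1],(768,576)))
print(c["pose"].round(2), proj(c,[[526,-13.5,80],[526,-13.5,30]]))
E
```

```text
[[-1.8000e-01 -9.4000e-01 -2.8000e-01  5.7887e+02]
 [-9.8000e-01  1.7000e-01  5.0000e-02 -6.5860e+01]
 [-0.0000e+00  2.9000e-01 -9.6000e-01  3.3490e+02]
 [ 0.0000e+00  0.0000e+00  0.0000e+00  1.0000e+00]] [[216.23713474 175.63771917]
 [223.21434144 164.98401164]]
```

View pics/w1.png

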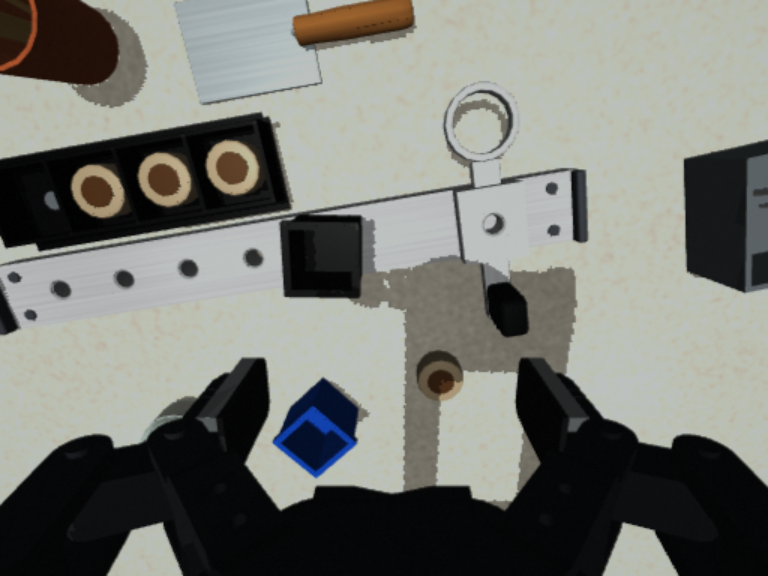

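The wrist view shows the pot rim at (282–361, 216–297) in the 768-wide picture, square to the fingers. The rail holes are at (61,289), (124,279), (188,269) and (253,257), and the guide hole is at (493,224).

```bash
python3 - <<'E'
from h import *;import pickle
c=pickle.load(open("w.pkl","rb"));g=cv2.cvtColor(np.load("w.npy"),cv2.COLOR_RGB2GRAY)
C=ray(c,np.array([(282,218),(361,216),(361,297),(285,296)])/1.5,80);print(C.round(1).tolist(),C.mean(0))
hp=[blob(g,np.array(p)/1.5,8) for p in [(253,257),(188,269),(124,279),(61,289)]]
H=ray(c,hp,30);print(H.round(1).tolist())
A=np.polyfit([20,70,120,170],H[:,:2],1);print(A)
print("guide",ray(c,np.array((493,224))/1.5,52),"drain",ray(c,np.array((54,200))/1.5,3))
print("grip",ray(c,np.array((508,297))/1.5,87))
P=C.mean(0);s=sensors.sense();y=np.radians(s["tcp_rot"][2]);d=P[:2]-s["tool_pos"][:2]
print("shift tool",d@[np.cos(y),np.sin(y)],d@[np.sin(y),-np.cos(y)])
E
```

```text
[[558.0, 5.2, 80.0], [550.6, -41.7, 80.0], [500.5, -31.5, 80.0], [509.8, 15.9, 80.0]] [529.70863693 -13.03038096  80.        ]
[[529.7, 47.8, 30.0], [530.7, 97.3, 30.0], [531.6, 147.1, 30.0], [532.5, 197.0, 30.0]]
[[1.79671175e-02 9.94452762e-01]
 [5.29416886e+02 2.78087941e+01]]
guide [[ 526.33198065 -125.0571462    52.        ]] drain [[596.91963727 196.78667806   3.        ]]
grip [[ 486.25130675 -121.76208825   87.        ]]
shift tool 15.474187325713928 -44.98444814419675
```

apply_moves(targets=[[7, -22.5, 0, 0, 0, 0, 0], [7, -22.5, 0, 0, 0, 0, 0], [0, 0, 25, 0, 0, 0, 0], [0, 0, 25, 0, 0, 0, 0], [0, 0, 25, 0, 0, 0, 0], [0, 0, 25, 0, 0, 0, 0], [0, 0, 15, 0, 0, 0, 0], [0, 0, 8, 0, 0, 0, 0], [0, 0, 0, 0, 0, 0, 0.3], [0, 0, 0, 0, 0, 0, 0.6], [0, 0, 0, 0, 0, 0, 1], [0, 0, 0, 0, 0, 0, 1], [0, 0, 0, 0, 0, 0, 1], [0, 0, 0, 0, 0, 0, 1]], force=25)

```text
time: 4.35
tool_pos: [529.3, -13.9, 44.3]
tcp_rot: [-180.0, -0.1, -10.6]
ft_force: [-0.5, -0.8, 6.5]
finger_gap: 43.1
grip_force: 26.9
```

apply_moves(targets=[[0, 0, -15, 0, 0, 0, 1], [0, 0, -30, 0, 0, 0, 1], [0, 0, -30, 0, 0, 0, 1], [-6, 12.5, 0, 0, 0, 0, 1], [-12.5, 25, 0, 0, 0, 0, 1], [-12.5, 25, 0, 0, 0, 0, 1], [-12.5, 25, 0, 0, 0, 0, 1], [-12.5, 25, 0, 0, 0, 0, 1], [-12.5, 25, 0, 0, 0, 0, 1], [-12.5, 25, 0, 0, 0, 0, 1], [-12.5, 25, 0, 0, 0, 0, 1], [-6, 10, 0, 0, 0, 0, 1], [0, 0, 25, 0, 0, 0, 1], [0, 0, 25, 0, 0, 0, 1], [0, 0, 25, 0, 0, 0, 1], [0, 0, 15, 0, 0, 0, 1], [0, 0, 8, 0, 0, 0, 1], [0, 0, 0, 0, 0, 0, 1]])

```text
time: 6.6
tool_pos: [394.1, -189.4, 19.9]
tcp_rot: [-180.0, 0.0, -10.6]
ft_force: [0.2, 0.3, -1.3]
finger_gap: 43.3
grip_force: 26.2
```

apply_moves(targets=[[0, 0, 3, 0, 0, 0, 1], [0, 0, 2, 0, 0, 0, 1], [0, 0, 0, 0, 0, 0, 1]])

```text
time: 6.98
tool_pos: [394.3, -189.7, 15.3]
tcp_rot: [180.0, -0.0, -10.6]
ft_force: [-0.3, 0.4, -0.9]
finger_gap: 43.2
grip_force: 26.2
```

apply_moves(targets=[[0, 0, 1, 0, 0, 0, 1], [0, 0, 0.5, 0, 0, 0, 1], [0, 0, 0, 0, 0, 0, 1]])

```text
time: 7.35
tool_pos: [394.5, -189.7, 14.3]
tcp_rot: [180.0, -0.0, -10.6]
ft_force: [-1.9, 2.6, 6.6]
finger_gap: 43.2
grip_force: 26.9
```

apply_moves(targets=[[0, 0, -0.5, 0, 0, 0, 0.5], [0, 0, 0, 0, 0, 0, 0.2], [0, 0, 0, 0, 0, 0, 0], [0, 0, 0, 0, 0, 0, 0], [0, 0, -10, 0, 0, 0, 0], [0, 0, -25, 0, 0, 0, 0], [0, 0, -40, 0, 0, 0, 0], [0, 0, -40, 0, 0, 0, 0], [0, 0, -20, 0, 0, 0, 0], [0, 0, 0, 0, 0, 0, 0]])

```text
time: 8.6
tool_pos: [395.5, -190.4, 151.6]
tcp_rot: [179.9, -0.3, -10.6]
ft_force: [-0.1, 0.1, -0.4]
finger_gap: 85.6
grip_force: 0.0
```

```bash
python3 - <<'E'
from h import *
a=optics.snapshot("wrist")[:,:,::-1];b=optics.snapshot("scene")[:,:,::-1]
cv2.imwrite("pics/v2.png",np.vstack([cv2.resize(a,(384,288)),cv2.resize(b[140:284,120:312],(384,288),interpolation=cv2.INTER_CUBIC)]))
E
```

```text
(no output)
```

View pics/v2.png

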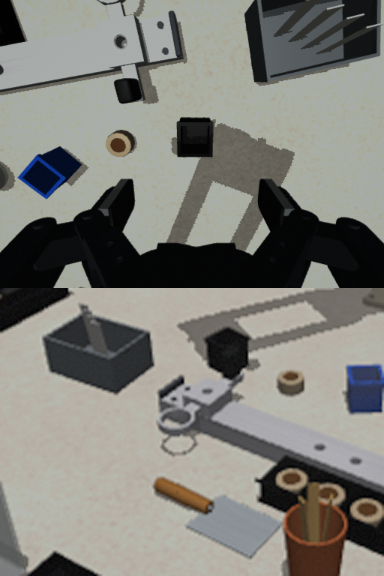

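The wrist view shows the pot upright on the bench at (195,138), and the fingers are clear of it. Next is the grip.

apply_moves(targets=[[0, 0, 0, 0, 0, -0.17, 0], [19, -16.7, 0, 0, 0, 0, 0], [19, -16.7, 0, 0, 0, 0, 0], [19, -16.7, 0, 0, 0, 0, 0], [19, -16.7, 0, 0, 0, 0, 0], [0, 0, 25, 0, 0, 0, 0], [0, 0, 30, 0, 0, 0, 0], [0, 0, 25, 0, 0, 0, 0], [0, 0, 15, 0, 0, 0, 0], [0, 0, 2, 0, 0, 0, 0], [0, 0, 0, 0, 0, 0, 0.4], [0, 0, 0, 0, 0, 0, 0.7], [0, 0, 0, 0, 0, 0, 1], [0, 0, 0, 0, 0, 0, 1], [0, 0, 0, 0, 0, 0, 1], [0, 0, 0, 0, 0, 0, 1]], force=30)

```text
time: 10.7
tool_pos: [471.6, -124.1, 52.8]
tcp_rot: [180.0, -0.1, -0.9]
ft_force: [-1.4, 1.0, 6.5]
finger_gap: 16.8
grip_force: 32.9
```

apply_moves(targets=[[0, -10, 0, 0, 0, 0, 1], [0, -20, 0, 0, 0, 0, 1], [0, -20, 0, 0, 0, 0, 1], [0, -20, 0, 0, 0, 0, 1], [0, -20, 0, 0, 0, 0, 1], [0, -20, 0, 0, 0, 0, 1], [0, -20, 0, 0, 0, 0, 1], [0, -20, 0, 0, 0, 0, 1], [0, 0, 0, 0, 0, 0, 1]])

```text
time: 11.82
tool_pos: [474.3, 27.4, 52.8]
tcp_rot: [-180.0, -0.1, -0.8]
ft_force: [1.3, 1.3, 5.3]
finger_gap: 16.8
grip_force: 32.9
```

apply_moves(targets=[[0, -20, 0, 0, 0, 0, 1], [0, -20, 0, 0, 0, 0, 1], [0, -20, 0, 0, 0, 0, 1], [0, -20, 0, 0, 0, 0, 1], [0, -20, 0, 0, 0, 0, 1], [0, -20, 0, 0, 0, 0, 1], [0, -20, 0, 0, 0, 0, 1], [0, -20, 0, 0, 0, 0, 1], [0, -10, 0, 0, 0, 0, 1], [0, 0, 0, 0, 0, 0, 1], [0, 0, 0, 0, 0, 0, 1]])

```text
time: 13.2
tool_pos: [477.2, 195.9, 52.8]
tcp_rot: [-179.9, -0.1, -0.9]
ft_force: [5.2, 2.1, 5.0]
finger_gap: 17.0
grip_force: 32.8
```

apply_moves(targets=[[0, -2, 0, 0, 0, 0, 1], [0, 0, 0, 0, 0, 0, 1]])

```text
time: 13.45
tool_pos: [477.3, 197.2, 52.8]
tcp_rot: [180.0, -0.1, -0.9]
ft_force: [4.2, -0.8, 6.1]
finger_gap: 17.0
grip_force: 32.9
```

```bash
python3 - <<'E'
from h import *
s=sensors.sense();print(s["tool_pos"],s["ft_force"])
c=optics.get_calibration("wrist");im=optics.snapshot("wrist")
X=[[532.4,197.3,52],[532.4,197.3,30],[582.4,197.3,30]];p=proj(c,X);print(p)
u,v=p[0].round().astype(int);w=45;u0,v0=max(u-60,0),max(v-w,0)
print(u0,v0);cv2.imwrite("pics/g1.png",cv2.resize(im[v0:v+w,u0:u+60,::-1],None,fx=6,fy=6,interpolation=cv2.INTER_CUBIC))
np.save("g.npy",im)
E
```

```text
[477.28229604 197.18454016  52.81038155] [ 4.23692565 -0.75501584  6.07312734]
[[260.24244416 138.48708279]
 [260.33809084 135.03972692]
 [259.0367735   53.53831241]]
200 93
```

View pics/g1.png

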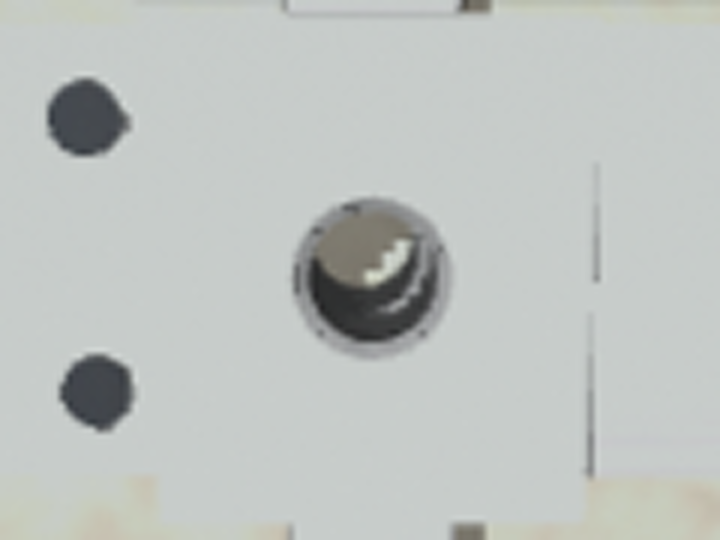

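The guide hole's centre is at crop (373,278). Its position, and the rail hole seen through it at (363,248), both say the guide is about 1.2 mm short in +y. I'll nudge it, release and rise.

apply_moves(targets=[[0, -1.2, 0, 0, 0, 0, 1], [0, 0, 0, 0, 0, 0, 1], [0, 0, 0, 0, 0, 0, 0.6], [0, 0, 0, 0, 0, 0, 0.2], [0, 0, 0, 0, 0, 0, 0], [0, 0, 0, 0, 0, 0, 0], [0, 0, -20, 0, 0, 0, 0], [0, 0, -30, 0, 0, 0, 0], [0, 0, -40, 0, 0, 0, 0], [0, 0, -40, 0, 0, 0, 0], [0, 0, 0, 0, 0, 0, 0]])

```text
time: 14.88
tool_pos: [478.5, 200.1, 186.4]
tcp_rot: [-179.9, -0.4, -0.9]
ft_force: [0.4, 0.1, 0.1]
finger_gap: 85.6
grip_force: 0.0
```

```bash
python3 - <<'E'
from h import *
s=sensors.sense();print(s["tool_pos"],s["joint_pos"])
c=optics.get_calibration("wrist");im=optics.snapshot("wrist");g=cv2.cvtColor(im,cv2.COLOR_RGB2GRAY)
p=proj(c,[[532.4,197.3,52]])[0];print(p)
for z in (52,):
    b=blob(g,p,7);print(b,ray(c,b,z))
g2=cv2.medianBlur(g,3);u,v=p.round().astype(int);q=g2[v-14:v+15,u-14:u+15]
m=(q<np.median(q)-25).astype(np.uint8);cn=max(cv2.findContours(m,0,2)[0],key=cv2.contourArea)
(x,y),rad=cv2.minEnclosingCircle(cn);print(rad,ray(c,[x+u-14,y+v-14],52))
# drain
d=proj(c,[[597,197,3]])[0];b=blob(g,d,6,False);print("drain",b,ray(c,b,3))
E
```

```text
[478.47718613 200.05977167 186.38773072] [ 1.70234139e+01 -5.11500211e+00  9.99843653e+01  2.06440425e-03
  8.47179686e+01  1.07882064e+02]
[263.68934839 126.82861782]
[262.68315621 130.13326437] [[528.99534358 198.40707069  52.        ]]
7.5406904220581055 [[532.28674732 197.34678837  52.        ]]
drain [nan nan] [[nan nan nan]]h.py:18: RuntimeWarning: invalid value encountered in divide
  yy,xx=np.mgrid[v-w:v+w+1,u-w:u+w+1]; return np.array([(W*xx).sum(),(W*yy).sum()])/W.sum()
```

apply_moves(targets=[[0, 0, 0, 0, 0, -0.184, 0], [0, 0, 0, 0, 0, -0.184, 0], [0, 0, 0, 0, 0, -0.184, 0], [0, 0, 0, 0, 0, -0.184, 0], [0, 0, 0, 0, 0, -0.184, 0], [0, 0, 0, 0, 0, -0.184, 0], [0, 0, 0, 0, 0, -0.184, 0], [0, 0, 0, 0, 0, -0.184, 0], [0, 0, 0, 0, 0, -0.184, 0], [0, 0, 0, 0, 0, -0.184, 0], [0, 0, 0, 0, 0, -0.184, 0], [0, 0, 0, 0, 0, -0.184, 0], [0, 0, 0, 0, 0, -0.184, 0], [0, 0, 0, 0, 0, -0.184, 0], [0, 0, 0, 0, 0, -0.184, 0]])

```text
time: 16.8
tool_pos: [475.0, 198.9, 180.0]
tcp_rot: [-179.9, -0.1, 157.6]
ft_force: [-0.2, -0.3, -0.1]
finger_gap: 85.9
grip_force: 0.0
```

apply_moves(targets=[[10.5, 22, 0, 0, 0, 0, 0], [10.5, 22, 0, 0, 0, 0, 0], [10.5, 22, 0, 0, 0, 0, 0], [10.5, 22, 0, 0, 0, 0, 0], [10.5, 22, 0, 0, 0, 0, 0], [10.5, 22, 0, 0, 0, 0, 0], [10.5, 22, 0, 0, 0, 0, 0], [0, 0, 0, 0, 0, 0, 0]])

```text
time: 17.8
tool_pos: [466.5, 370.4, 179.9]
tcp_rot: [-179.9, -0.1, 157.4]
ft_force: [-0.5, -0.2, 0.3]
finger_gap: 85.6
grip_force: 0.0
```

```bash
python3 - <<'E'
from h import *;import pickle
s=sensors.sense();print(s["tool_pos"],s["tcp_rot"])
c=optics.get_calibration("wrist");im=optics.snapshot("wrist")
np.save("w.npy",im);pickle.dump(c,open("w.pkl","wb"))
print(proj(c,[[470.5,370.2,90],[470.5,370.2,60],[512.9,351,66],[554,335,66]]))
cv2.imwrite("pics/p1.png",cv2.resize(im[:,:,::-1],(768,576),interpolation=cv2.INTER_CUBIC))
E
```

```text
[466.47030521 370.36777359 179.86016621] [-1.79858600e+02 -1.16467563e-01  1.57377839e+02]
[[262.3792894  189.61960062]
 [262.35254131 181.68009292]
 [260.99024567 224.41897856]
 [261.89862402 260.37736251]]
```

View pics/p1.png

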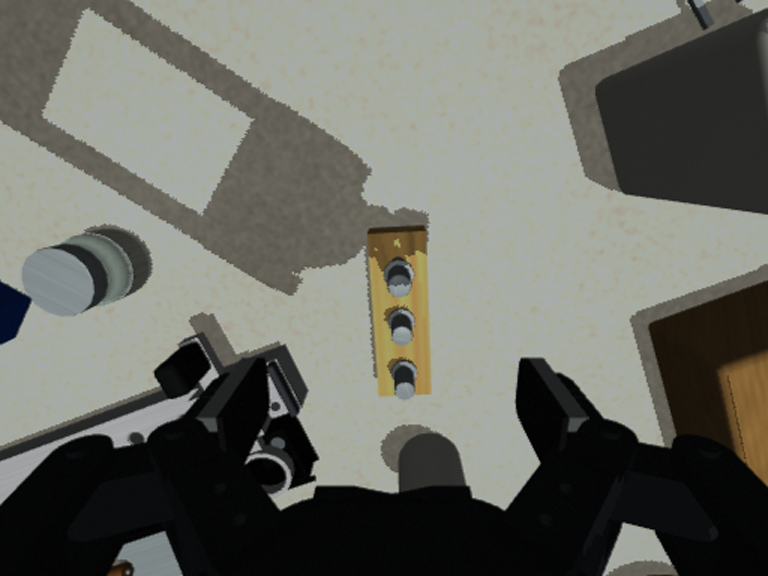

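Three pins stand in a line on the stand, at (398,287), (402,333) and (405,386). The top one, nearest the robot, shows the longest body, which agrees with the scene view. Now I measure its head.

```bash
python3 - <<'E'
from h import *;import pickle
c=pickle.load(open("w.pkl","rb"));im=np.load("w.npy")
cv2.imwrite("pics/p2.png",cv2.resize(im[165:215,240:295,::-1],None,fx=10,fy=10,interpolation=cv2.INTER_CUBIC))
s=sensors.sense();y=np.radians(s["tcp_rot"][2])
for uv in [(265.7,191.5),(262.4,189.6)]:
    P=ray(c,uv,90)[0];d=P[:2]-s["tool_pos"][:2];print(P,d@[np.cos(y),np.sin(y)],d@[np.sin(y),-np.cos(y)])
E
```

```text
[473.46595892 372.428209    90.        ] -5.016553229756079 5.309138662892069
[470.48951037 370.22587814  90.        ] -3.1182618974500413 2.130145546278308
```

View pics/p2.png

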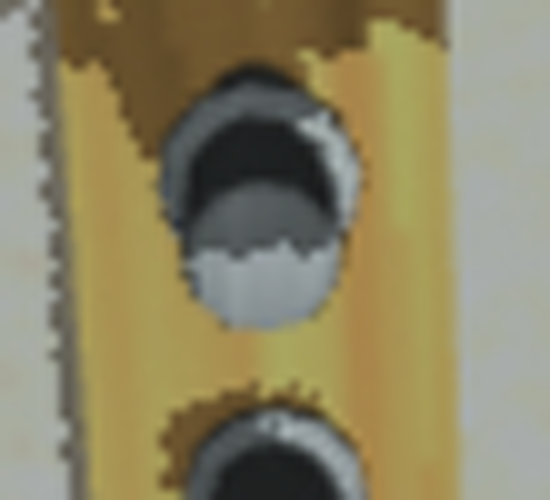

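The head top is centred at crop (263,255), so the shift is about x −3.6, y +5.4.

apply_moves(targets=[[-3.6, 5.4, 0, 0, 0, 0, 0], [0, 0, 25, 0, 0, 0, 0], [0, 0, 30, 0, 0, 0, 0], [0, 0, 30, 0, 0, 0, 0], [0, 0, 20, 0, 0, 0, 0], [0, 0, 9, 0, 0, 0, 0], [0, 0, 0, 0, 0, 0, 0], [0, 0, 0, 0, 0, 0, 0.5], [0, 0, 0, 0, 0, 0, 0.75], [0, 0, 0, 0, 0, 0, 1], [0, 0, 0, 0, 0, 0, 1], [0, 0, 0, 0, 0, 0, 1], [0, 0, 0, 0, 0, 0, 1]], force=30)

```text
time: 19.48
tool_pos: [473.2, 373.2, 68.0]
tcp_rot: [-180.0, -0.0, 157.3]
ft_force: [0.4, -0.0, -0.2]
finger_gap: 0.1
grip_force: 0.0
```

The gap says nothing is held, so I look.

```bash
python3 - <<'E'
from h import *
c=optics.get_calibration("wrist");cs=optics.get_calibration("scene")
a=optics.snapshot("wrist")[:,:,::-1];b=optics.snapshot("scene")[:,:,::-1]
p=proj(cs,[[472,372,75]])[0].astype(int);print(p,proj(c,[[472,372,90],[472,372,62]]))
b=b[p[1]-45:p[1]+45,p[0]-60:p[0]+60]
cv2.imwrite("pics/m1.png",np.vstack([a[100:384,66:450],cv2.resize(b,(384,288),interpolation=cv2.INTER_CUBIC)]))
E
```

```text
[427 236] [[257.44604758 237.04315462]
 [258.0069468  218.4671098 ]]
```

View pics/m1.png

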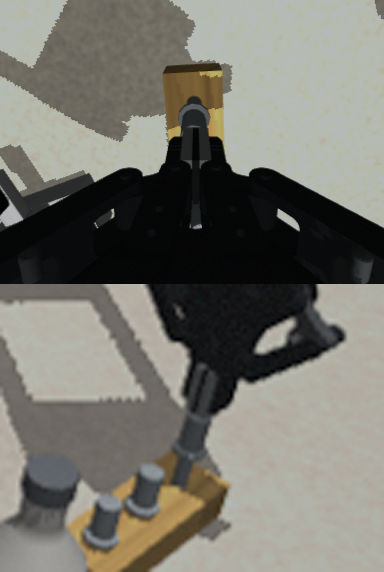

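The wrist and scene views both show the pin still standing at its measured place, with the shut fingers apparently above its head. I check where the fingertips really project.

```bash
python3 - <<'E'
from h import *
from scipy.spatial.transform import Rotation as R
s=sensors.sense();print(s["tool_pos"],s["tcp_rot"],s["finger_gap"],s["grip_force"],s["joint_pos"].round(1))
T=R.from_euler("xyz",s["tcp_rot"],degrees=True).as_matrix()
c=optics.get_calibration("wrist")
q=lambda v:proj(c,s["tool_pos"]+T@np.array(v,float))[0].round(1)
for z in (0,-10,-19,-30,-45): print(z,"shut edge+x",q((11,0,z)),"mid",q((0,0,z)),"open+x inner",q((11,-42,z)),q((-11,-42,z)))
g=cv2.cvtColor(optics.snapshot("wrist"),cv2.COLOR_RGB2GRAY)
for v in range(205,300,4): print(v,g[v,235:285:2].tolist())
E
```

```text
[473.19264344 373.23438379  68.04689809] [-1.79996110e+02 -3.28942835e-03  1.57266208e+02] 0.076525262650175 0.0 [ 33.4  13.8  92.9   0.   73.4 -33.9]
0 shut edge+x [260.4 207. ] mid [260.4 222.9] open+x inner [194.6 206.9] [196.9 238.3]
-10 shut edge+x [260.3 212.6] mid [260.3 229.3] open+x inner [190.9 212.6] [193.4 245.4]
-19 shut edge+x [260.2 218.3] mid [260.3 235.8] open+x inner [187.1 218.3] [189.9 252.5]
-30 shut edge+x [260.2 226.1] mid [260.2 244.6] open+x inner [181.9 226.1] [185.1 262.3]
-45 shut edge+x [260.  238.7] mid [260.1 258.8] open+x inner [173.6 238.6] [177.4 278. ]
205 [88, 87, 88, 92, 92, 88, 87, 80, 41, 68, 93, 95, 93, 90, 88, 89, 53, 73, 89, 81, 80, 83, 91, 100, 99]
209 [89, 87, 88, 91, 91, 87, 50, 90, 92, 92, 85, 62, 48, 56, 68, 92, 90, 88, 78, 56, 142, 147, 160, 116, 161]
213 [89, 87, 88, 90, 92, 81, 91, 86, 37, 34, 36, 36, 36, 35, 35, 35, 34, 63, 89, 82, 110, 152, 159, 170, 169]
217 [90, 88, 87, 90, 87, 86, 84, 34, 34, 36, 37, 37, 37, 36, 34, 36, 35, 33, 69, 88, 95, 151, 158, 167, 169]
221 [91, 89, 88, 91, 91, 88, 81, 35, 33, 37, 39, 38, 37, 35, 35, 35, 34
[... 1124 characters left out ...]
 7, 7, 5, 7, 7]
269 [7, 12, 14, 14, 14, 10, 6, 5, 7, 7, 5, 15, 16, 17, 18, 15, 6, 6, 6, 6, 5, 9, 13, 16, 14]
273 [6, 5, 6, 7, 5, 7, 6, 5, 7, 6, 6, 7, 16, 17, 16, 12, 4, 7, 6, 8, 5, 7, 6, 7, 7]
277 [5, 6, 4, 5, 3, 5, 6, 6, 6, 6, 6, 7, 16, 17, 15, 12, 5, 7, 7, 5, 7, 4, 5, 6, 6]
281 [6, 6, 6, 7, 7, 6, 6, 5, 7, 5, 6, 7, 16, 17, 15, 12, 7, 7, 5, 4, 6, 5, 5, 5, 6]
285 [6, 5, 6, 6, 6, 5, 6, 5, 4, 6, 8, 8, 16, 17, 17, 11, 9, 7, 6, 6, 6, 6, 6, 5, 7]
289 [6, 4, 6, 8, 4, 6, 7, 4, 7, 6, 9, 8, 16, 16, 16, 12, 9, 5, 7, 7, 5, 7, 7, 5, 5]
293 [6, 6, 7, 6, 3, 7, 4, 6, 5, 5, 10, 8, 16, 16, 14, 13, 8, 10, 7, 4, 7, 6, 5, 6, 6]
297 [7, 8, 7, 7, 6, 6, 6, 6, 4, 10, 9, 8, 16, 17, 17, 12, 8, 10, 6, 5, 4, 5, 7, 7, 4]
```

The picture puts the fingertips about 23 mm higher than the reported TCP suggests, just above the head, so nothing was touched. I open, go 20 mm lower (the open fingers straddle the pin safely) and close again. The gap will tell me what is held.

apply_moves(targets=[[0, 0, 0, 0, 0, 0, 0.5], [0, 0, 0, 0, 0, 0, 0], [0, 0, 0, 0, 0, 0, 0], [0, 0, 0, 0, 0, 0, 0], [0, 0, 8, 0, 0, 0, 0], [0, 0, 8, 0, 0, 0, 0], [0, 0, 4, 0, 0, 0, 0], [0, 0, 0, 0, 0, 0, 0.5], [0, 0, 0, 0, 0, 0, 0.75], [0, 0, 0, 0, 0, 0, 1], [0, 0, 0, 0, 0, 0, 1], [0, 0, 0, 0, 0, 0, 1], [0, 0, 0, 0, 0, 0, 1]], force=30)

```text
time: 21.25
tool_pos: [473.4, 373.4, 48.5]
tcp_rot: [180.0, 0.0, 157.3]
ft_force: [-0.2, -0.7, 2.7]
finger_gap: 14.7
grip_force: 29.3
```

apply_moves(targets=[[0, 0, -8, 0, 0, 0, 1], [0, 0, -20, 0, 0, 0, 1], [0, 0, -30, 0, 0, 0, 1], [0, 0, -30, 0, 0, 0, 1], [0, 0, -22, 0, 0, 0, 1], [-15.5, -17.5, 0, 0, 0, 0, 1], [-15.5, -17.5, 0, 0, 0, 0, 1], [-15.5, -17.5, 0, 0, 0, 0, 1], [-15.5, -17.5, 0, 0, 0, 0, 1], [-15.5, -17.5, 0, 0, 0, 0, 1], [-15.5, -17.5, 0, 0, 0, 0, 1], [-15.5, -17.5, 0, 0, 0, 0, 1], [-15.5, -17.5, 0, 0, 0, 0, 1], [0, 0, 0, 0, 0, 0, 1]], force=50)

```text
time: 23.0
tool_pos: [534.3, 195.0, 159.6]
tcp_rot: [180.0, 0.1, 157.1]
ft_force: [0.9, 0.7, -1.4]
finger_gap: 13.5
grip_force: 48.9
```

```bash
python3 - <<'E'
from h import *
s=sensors.sense();print(s["tool_pos"],s["tcp_rot"],s["finger_gap"],s["ft_force"])
y=np.radians(s["tcp_rot"][2]);d=np.array([532.3,197.3])-s["tool_pos"][:2];print("hole in tool",d@[np.cos(y),np.sin(y)],d@[np.sin(y),-np.cos(y)])
c=optics.get_calibration("wrist");cs=optics.get_calibration("scene")
a=optics.snapshot("wrist")[:,:,::-1];b=optics.snapshot("scene")[:,:,::-1]
np.save("a.npy",a)
t=s["tool_pos"]
print("collar pred",proj(c,[[532.3,197.3,t[2]-48.5+60]]),"tip pred scene",proj(cs,[[532.3,197.3,t[2]-48.5+12],[532.3,197.3,t[2]-48.5+60],[532.3,197.3,52]]))
p=proj(cs,[[532,197,100]])[0].astype(int);u,v=p[0]-48,p[1]-54;print("crop0 scene",u,v)
b=b[v:v+108,u:u+96]
a2=a[150:294,196:324];print("crop0 wrist 196,150")
cv2.imwrite("pics/i1.png",np.hstack([cv2.resize(a2,(384,432),interpolation=cv2.INTER_CUBIC),cv2.resize(b,(384,432),interpolation=cv2.INTER_CUBIC)]))
E
```

```text
[534.30007964 195.02819946 159.61253007] [1.79958132e+02 7.87433497e-02 1.57147849e+02] 13.542987057744623 [ 0.94991584  0.7001488  -1.43517662]
hole in tool 2.725357484504546 1.3167470686380607
collar pred [[262.44478962 226.24556612]] tip pred scene [[340.48671612 206.91094199]
 [342.9373108  188.14888866]
 [337.13826068 232.54712727]]
crop0 scene 291 161
crop0 wrist 196,150
```

View pics/i1.png

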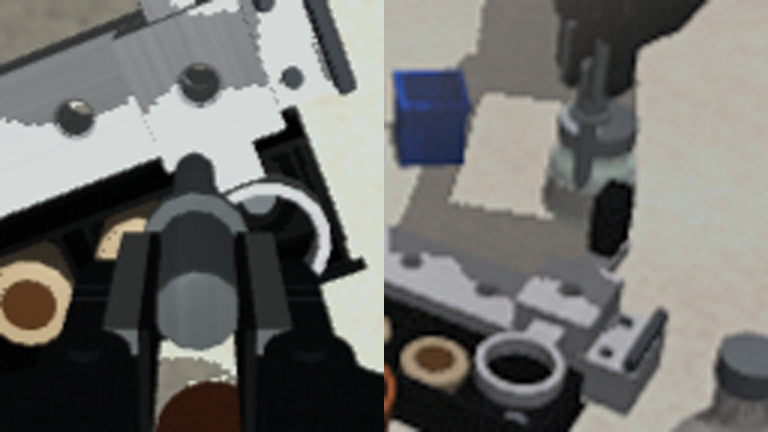

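The pin hangs upright in the fingers. In the wrist crop the head top is at (198,310) and the nose at (195,157). In the scene crop the nose is at (580,187), close to the prediction for the hole axis.

```bash
python3 - <<'E'
from h import *
s=sensors.sense();c=optics.get_calibration("wrist");cs=optics.get_calibration("scene");t=s["tool_pos"];y=np.radians(s["tcp_rot"][2])
def rep(n,P):
    d=np.array([532.3,197.3])-P[:2];print(n,P.round(1),"to hole, tool axes",d@[np.cos(y),np.sin(y)],d@[np.sin(y),-np.cos(y)])
rep("head",ray(c,(262,253.3),t[2]+41.5)[0])
rep("collar",ray(c,(261.7,150+235/3),t[2]+11.5+2)[0])
rep("tip",ray(c,(261.2,203),t[2]-36.5)[0])
rep("tri tip",tri([c,cs],[(261.2,203),(340,207.7)]))
E
```

```text
head [533.  197.8 200.7] to hole, tool axes 0.4647118700173092 -0.7594377867993535
collar [531.9 198.2 172.7] to hole, tool axes -0.6648571614059808 -0.6669250815680513
tip [533.  197.4 122.7] to hole, tool axes 0.6230189320201498 -0.39016264578938853
tri tip [533.4 197.1 121.5] to hole, tool axes 1.144690273655777 -0.21372111712236702
```

apply_moves(targets=[[0.5, -0.4, 20, 0, 0, 0, 1], [0, 0, 25, 0, 0, 0, 1], [0, 0, 15, 0, 0, 0, 1], [0, 0, 6, 0, 0, 0, 1], [0, 0, 4, 0, 0, 0, 1], [0, 0, 4, 0, 0, 0, 1], [0, 0, 4, 0, 0, 0, 1], [0, 0, 0, 0, 0, 0, 1]])

```text
time: 24.1
tool_pos: [532.8, 196.0, 80.0]
tcp_rot: [-180.0, -0.0, 157.3]
ft_force: [-0.7, 0.6, -0.8]
finger_gap: 13.8
grip_force: 48.9
```

apply_moves(targets=[[0, 0, 4, 0, 0, 0, 1], [0, 0, 4, 0, 0, 0, 1], [0, 0, 4, 0, 0, 0, 1], [0, 0, 4, 0, 0, 0, 1], [0, 0, 4, 0, 0, 0, 1], [0, 0, 0, 0, 0, 0, 1]])

```text
time: 24.85
tool_pos: [532.5, 196.0, 59.5]
tcp_rot: [-180.0, -0.0, 157.3]
ft_force: [0.4, -0.3, -0.8]
finger_gap: 13.5
grip_force: 48.9
```

apply_moves(targets=[[0, 0, 4, 0, 0, 0, 1], [0, 0, 4, 0, 0, 0, 1], [0, 0, 4, 0, 0, 0, 1], [0, 0, 3, 0, 0, 0, 1], [0, 0, 1, 0, 0, 0, 1], [0, 0, 0, 0, 0, 0, 1]])

```text
time: 25.6
tool_pos: [532.8, 196.1, 44.0]
tcp_rot: [-180.0, -0.0, 157.3]
ft_force: [-0.4, 0.2, -0.6]
finger_gap: 13.4
grip_force: 48.9
```

apply_moves(targets=[[0, 0, 1, 0, 0, 0, 1], [0, 0, 1, 0, 0, 0, 1], [0, 0, 0, 0, 0, 0, 1]])

```text
time: 25.98
tool_pos: [533.1, 196.0, 42.8]
tcp_rot: [180.0, 0.0, 157.3]
ft_force: [-2.7, -0.3, 5.1]
finger_gap: 13.7
grip_force: 49.6
```

The collar is seated (5 N up at the expected height). Release and rise.

apply_moves(targets=[[0, 0, 0, 0, 0, 0, 0.6], [0, 0, 0, 0, 0, 0, 0.3], [0, 0, 0, 0, 0, 0, 0], [0, 0, 0, 0, 0, 0, 0], [0, 0, -10, 0, 0, 0, 0], [0, 0, -25, 0, 0, 0, 0], [0, 0, -35, 0, 0, 0, 0], [0, 0, -35, 0, 0, 0, 0], [0, 0, -30, 0, 0, 0, 0], [0, 0, 0, 0, 0, 0, 0], [0, 0, 0, 0, 0, 0, 0]])

```text
time: 27.35
tool_pos: [532.6, 196.0, 176.7]
tcp_rot: [-180.0, -0.0, 157.3]
ft_force: [-0.3, -0.1, -0.3]
finger_gap: 85.4
grip_force: 0.0
```

```bash
python3 - <<'E'
from h import *
from scipy.ndimage import label
c=optics.get_calibration("wrist");im=optics.snapshot("wrist");g=cv2.cvtColor(im,cv2.COLOR_RGB2GRAY)
p=proj(c,[[532.3,197.3,84],[532.3,197.3,56],[532.3,197.3,52]]);print(p.round(1))
u,v=p[1].round().astype(int)
for y in range(v-14,v+26,2): print(y,g[y,u-20:u+21:2].tolist())
print(sensors.sense()["tool_pos"])
E
```

```text
[[261.9 184.1]
 [261.8 177.1]
 [261.8 176.2]]
163 [126, 121, 127, 127, 121, 125, 122, 125, 122, 128, 127, 125, 125, 127, 126, 123, 120, 122, 115, 117, 119]
165 [127, 123, 125, 128, 122, 125, 122, 124, 119, 125, 128, 124, 142, 192, 125, 124, 121, 123, 122, 104, 122]
167 [124, 125, 121, 129, 124, 122, 124, 122, 118, 82, 92, 109, 147, 199, 186, 127, 121, 120, 121, 121, 118]
169 [123, 126, 121, 125, 127, 121, 117, 79, 105, 111, 106, 103, 89, 123, 127, 124, 123, 119, 122, 121, 139]
171 [123, 124, 123, 122, 127, 123, 76, 111, 103, 73, 64, 85, 108, 94, 96, 123, 125, 119, 120, 121, 146]
173 [124, 123, 126, 120, 126, 103, 109, 71, 39, 40, 40, 39, 53, 106, 85, 125, 124, 120, 118, 121, 180]
175 [126, 122, 126, 122, 123, 94, 96, 39, 41, 40, 40, 40, 38, 76, 172, 126, 122, 122, 117, 120, 199]
177 [125, 123, 123, 124, 120, 94, 78, 39, 43, 77, 70, 54, 38, 68, 195, 163, 199, 198, 193, 198, 194]
179 [123, 125, 200, 193, 120, 101, 66, 67, 110, 115, 112, 105, 86, 48, 188, 200, 200, 199, 199, 200, 200]
181 [156, 145, 199, 199, 199, 182, 63, 154, 113, 110, 107, 102, 102, 67, 190, 199, 200, 199, 199, 199, 
[... 414 characters left out ...]
, 199, 199, 199]
191 [200, 199, 196, 199, 199, 200, 200, 198, 174, 161, 163, 177, 194, 199, 200, 199, 199, 199, 200, 200, 200]
193 [199, 200, 198, 200, 200, 199, 199, 199, 199, 200, 198, 199, 200, 199, 199, 199, 199, 199, 199, 105, 42]
195 [200, 199, 199, 195, 199, 199, 200, 199, 199, 200, 200, 199, 200, 199, 199, 199, 199, 200, 184, 1, 4]
197 [200, 200, 199, 199, 199, 199, 199, 200, 199, 199, 199, 199, 200, 199, 200, 199, 200, 200, 199, 61, 14]
199 [199, 199, 199, 124, 145, 200, 199, 199, 200, 199, 199, 193, 199, 199, 199, 199, 199, 200, 200, 177, 23]
201 [187, 84, 30, 8, 49, 199, 199, 199, 186, 59, 22, 86, 200, 200, 199, 199, 200, 199, 199, 194, 33]
[532.16990223 195.83749901 175.93020194]
```

The head top is centred at about (261.5,183.5) against a predicted (261.9,184.1), so the pin is seated and upright. Handing in.

```bash
python3 -c "
from bench import r
print(r.hand_in())"
```

```text
the job is handed in; nothing more can be done
None
```

The job is handed in, result not reported back: the pot stands on the bench, the guide is over the empty cell (gauge y = 170 mm), and the longest pin is seated and released, as my last measurements showed.

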